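# Mount the mirror carrier on the kinematic seat

## Robot

A 7-joint arm with a two-finger parallel gripper is mounted at the origin on a cart in front of the work surface, level with it; the furniture and walls round the work are solid. World frame = base frame: x ahead of the robot, y to its left, z up, the work surface at z = 0. Lengths are in m, angles in rad, forces in N, time in s.
With the tool pointing down it reaches from about 0.35 to 0.9 m from the base axis. Payload 19.9 kg.
Tool frame: the origin (TCP) lies between the finger pads, 19 mm behind the fingertips; this is the grasp point; z points along the fingers, y is the line along which they close (so a half turn about z gives the same grasp; the last joint's range is limited). The gripper opens to 94 mm and grips with 3 to 60 N. Pads are 16 mm wide; open, the fingers measure 119 mm over their backs; the gripper's body (75 mm by 177 mm) begins 78 mm behind the grasp point.
Start: joints at [-1.371, 0.417, -0.01, 1.614, 0.005, 1.111, -0.053], TCP at [0.149, 0.607, 0.224] pointing down, gripper open.
Joint ranges: [-2.81, 2.81], [-0.39, 2.02], [-1.27, 1.25], [0.06, 2.57], [-1.19, 4.33], [0.19, 2], [-2.82, 2.82]. Speed limits (rad/s): [1.89, 1.89, 2.39, 2.39, 3.01, 3.01, 3.01].

## Interface

Orientations are given as a 3x3 rotation matrix whose columns are the frame's x, y, z axes.
In Python, from rig import robot, optics, kin gives the robot as it stands (robot), with the cameras (optics) and the kinematics (kin). Calls block until the motion is done:
- robot.move_ptp(position, orientation): joint-space move of the TCP to a pose.
- robot.move_linear(position, velocity=0.15, frame=None, threshold=None): straight line of the TCP; frame=None keeps the orientation; velocity is the mean speed in m/s. With threshold (N) it stops when the force on the tool has changed by that much, and returns True; else False.
- robot.goto_joints(angles): joint-space move.
- robot.gripper_to(opening): finger opening in m; the grip force is fixed at half the most; returns when the fingers have stopped.
- robot.pause(seconds).
- kin.ik(position, orientation): joint angles nearest the present ones, or None.
- robot.get_state(): the state.
- optics.grab_frame(name): name is "side" or "top" or "wrist"; returns the picture (480x640x3 uint8, red, green, blue); there is no depth.
- optics.camera_info(name): a dict with "fx", "fy", "cx", "cy" (pixels), "rvec" (rotation vector, rad) and "tvec" (3), from world to camera coordinates, as OpenCV has them. Camera axes: x right, y down, z forward; pixel columns grow to the right and rows downward; lengths in m; the calibration is good to about 2 mm. A picture is of the moment at which its call begins: read the wrist's pose just before it. camera_info takes no time and is no camera call; for the wrist camera it gives the pose at the moment of the call.
A pose or a line that the arm cannot do raises robot.PlanningError and nothing moves.
- robot.sign_off(): hands the job in; it is judged then, once.
The state is a dict: "time": time; "qpos": joint angles; "joint_vel": joint speeds; "effort": joint torques, N m; "ee_pos": TCP position; "tool_rot": TCP orientation; "force": force on the tool from outside, world axes, zero at the start; "moment": the same for the moment, N m; "opening": finger opening in m; "grasp_force": force on a finger pad.
Only numpy, scipy, OpenCV 4.12 (cv2) and the standard library are available. Lean on these libraries where they do the work, as an engineer would, in place of code of your own. Each camera call takes 0.05 s, during which the arm holds its last target. There are 200 camera calls.

## Task

Turn the carousel by its knob until the carrier with the round mirror stands at the open front, clear of the hood, then lift that carrier out by its handle and press it down onto the three balls of the kinematic seat, nose over the single ball, until both sprung rollers snap over its side bars and it sits fully home and level. Let go of it, leave the other two carriers in the carousel, and do not knock over or push away the dropper bottle, the cooling block or the timer.

Things in the scene. Friction and masses are not known exactly. Their poses are not given: they have to be found in the camera images.
- mirror_carrier: The carrier with the round mirror: T-shaped aluminium plate, about 0.25 kg. Origin at the level of its feet's lower edges (it stands on these), x toward the narrow end (nose), y left, z up. Plate z 12 to 22 mm: wide part x -36 to 10, y +-46 mm; nose x 10 to 42, y +-17 mm. Under it three inverted-V feet (45 degree flanks, mouth 24 mm, depth 12 mm) at (30, 0), (-20, 28), (-20, -28) mm.
- mirror_carrier_grip (a point): Where to put the TCP: middle of the mirror carrier's handle, at (-8, 0, 60) mm of its frame. The handle is a black upright rib, x -25 to 9 mm, y +-7 mm (14 mm thick: grip it across y), from the plate's top z = 22 up to z = 75 mm.
- mirror_carrier_nose (a point): Upper edge of the mirror carrier's nose tip, at (42, 0, 22) mm of its frame. On the nose stands a black disc 36 mm in diameter that holds the mirror: x 26 to 34 mm, up to z = 60 mm.
- mirror_carrier_heel (a point): Upper edge of the mirror carrier's wide end, in the middle, at (-36, 0, 22) mm of its frame.
- mirror_carrier_bars (a point): Midway between the mirror carrier's two side bars, at (-8, 0, 17) mm of its frame. The bars are round steel, 12 mm in diameter, along x (-32 to 16 mm) on the plate's edges at y = +-46 mm, so the carrier is 104 mm wide.
- frame_carrier: Same T-shaped plate, feet, handle and frame as the mirror carrier (origin under the plate at the feet's lower edges, x to the nose, z up), but its nose carries an upright empty square frame, 37 mm wide and high. It shares the carousel with the mirror carrier and is to stay in it.
- tube_carrier: Same T-shaped plate, feet, handle and frame as the mirror carrier (origin under the plate at the feet's lower edges, x to the nose, z up), but its nose carries a lying black tube, 18 mm in diameter, 32 mm long, along x. It shares the carousel with the mirror carrier and is to stay in it.
- seat: Kinematic seat: dark steel T-shaped base fixed to the table, 124 mm wide; origin on the table, x toward its narrow end (single ball), z up. Three steel balls, radius 6 mm, centres at (30, 0), (-20, 28), (-20, -28) mm, z = 34 mm. A carrier that is home has its frame parallel to the seat's and its origin at (0, 0, 30.5) mm. Nothing on the seat is higher than 62 mm.
- seat_nose (a point): Where the carrier's nose point lies when home: (42, 0, 52.5) mm of the seat's frame.
- seat_heel (a point): Where the carrier's heel point lies when home: (-36, 0, 52.5) mm of the seat's frame.
- seat_roller_left (a point): Centre of the seat's left roller when the seat is empty, at (-8, 53.5, 54.8) mm of its frame: radius 6 mm, 18 mm long along x, on a spring arm hinged at the base that holds it inward with about 5 N. Side bars pressed straight down between the rollers swing them outward: first touch about 17 mm above home, about 15 N in all.
- seat_roller_right (a point): Same for the right roller, at (-8, -53.5, 54.8) mm of the seat's frame. Once the side bars are past the rollers' middle, from 7 mm above home downward, the rollers roll over the bars and pull the carrier home onto the balls (about 9 N in all).
- carousel: Fixed foot and clear hood of the carousel. Origin on the table on the turning axis, -x toward the open front, z up. The hood's flat roof covers x -20 to 140 mm, y +-135 mm, z 102 to 107 mm, on a rear wall at x = 138 mm and two rear posts; from above only the front is open.
- carousel_front (a point): Where the origin of a carrier lies when it is at the open front: (-75, 0, 16) mm of the carousel's frame, its nose toward the axis.
- turntable: Turning disc, 250 mm in diameter; origin on the axis 10 mm above the table, its top 16 mm above the table; z up. Three 16 mm high dividers make compartments 120 degrees apart, centred 75 mm from the axis, one carrier in each, nose toward the axis. When its yaw equals the carousel's the mirror carrier is at the front. Turns endlessly both ways and stays where left (0.05 N m).
- knob (a point): Where to grip the turntable's knob, on the axis 132 mm above the table. The knob is a black upright fluted cylinder, 44 mm in diameter, above the hood, from 110 to 142 mm above the table; it turns the disc one to one.
- dropper_bottle: Bystander: small dropper bottle, 33 mm in diameter, 102 mm tall; origin under its middle.
- cool_rack: Bystander: cooling block with tubes, 66 x 98 x 59 mm; origin under its middle, long side along y.
- timer: Bystander: countdown timer lying flat, 62 x 72 x 17 mm; origin under its middle.

How it is judged:
By the outcome, as a careful person would: the job done as asked, in the order asked, and still so for the second after the job is handed in, with the robot touching nothing.
It also fails if it takes over 64 s, if anything falls off the work surface, if the arm or the gripper's body presses on something with over 40 N, if the wrist force passes 120 N, or if a joint passes its speed limit or range.

## Working session

There is one attempt and no reset: what is moved stays moved. The work goes in short steps, each a Python script; the robot and the scene stay as the last script left them, time stands still between calls to the robot, and variables do not carry over. Pictures are saved under pics/ and viewed, at most 10 in all, crops included, and the job is handed in when it is done.

```bash
ls; mkdir -p pics
python3 - <<'E'
from rig import robot, optics, kin
import cv2,numpy as np
for n in("side","top"):
    im=optics.grab_frame(n); cv2.imwrite(f"pics/{n}0.png",im[:,:,::-1])
    ci=optics.camera_info(n); print(n,ci, -cv2.Rodrigues(np.array(ci["rvec"]))[0].T@np.array(ci["tvec"]).ravel())
print(robot.get_state())
E
```

```text
pics
rig.py
side {'fx': 511.4366440133142, 'fy': 511.4366440133142, 'cx': 330.2683566558741, 'cy': 241.77017898207046, 'rvec': array([ 2.10414622, -0.30627534,  0.15585033]), 'tvec': array([-0.47257918,  0.24496895,  0.87725294])} [ 0.28815978 -0.72813176  0.66310005]
top {'fx': 439.8205883770957, 'fy': 439.8205883770957, 'cx': 315.1223805762452, 'cy': 236.03975986842707, 'rvec': array([ 2.13479233, -2.19588613,  0.1189693 ]), 'tvec': array([0.16525188, 0.55651224, 0.94395953])} [0.45482296 0.15158338 0.9991157 ]
{'time': 0.1, 'qpos': array([-1.37147872,  0.41792536, -0.0103394 ,  1.61408178,  0.00467967,
        1.11073735, -0.05299688]), 'joint_vel': array([-2.31291602e-04, -9.95556341e-04, -2.17183056e-04, -3.17226750e-03,
        9.29540644e-04, -1.01007306e-03,  8.23737727e-05]), 'effort': array([ 1.30977147e-03, -8.52569747e+01,  6.39566649e-01, -4.26697075e+01,
       -4.90928872e-02,  1.62641419e-02,  4.97362578e-05]), 'ee_pos': array([0.14896716, 0.60665964, 0.2236943 ]), 'tool_rot': array([[-9.71151707e-01,  2.38462397e-01, -2.15990312e-04],
       [ 2.38462489e-01,  9.71151078e-01, -1.10675978e-03],
       [-5.41613655e-05, -1.12633723e-03, -9.99999364e-01]]), 'force': array([ 0.49335353,  0.94100513, -0.24393419]), 'moment': array([-0.0039415 ,  0.00878366,  0.03027304]), 'grasp_force': 0.0, 'opening': 0.09418269655440872}
```

View pics/top0.png

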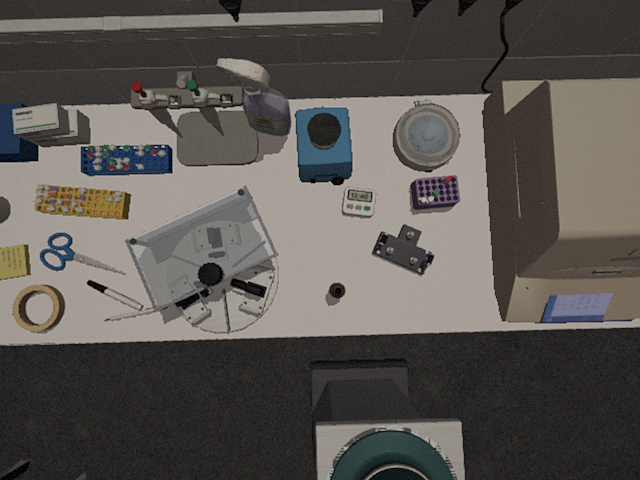

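View pics/side0.png

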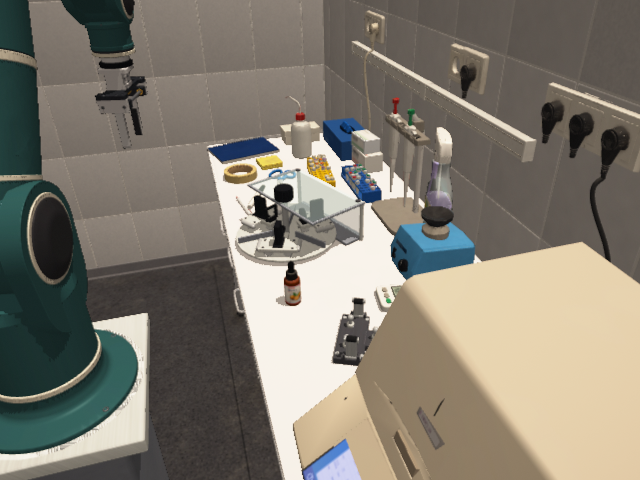

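The top view shows the knob at (210,273) and the carousel's open front at about (225,320). The seat is at (404,250), the dropper at (337,290), the timer at (359,203) and the purple cooling block at (435,193). The side view shows the same things, with the knob at (284,192) and the seat at (354,335).

```bash
cat > h.py <<'E'
from rig import robot, optics, kin
import cv2,numpy as np
def cam(n):
    c=optics.camera_info(n);K=np.array([[c["fx"],0,c["cx"]],[0,c["fy"],c["cy"]],[0,0,1]])
    return K,cv2.Rodrigues(np.array(c["rvec"]))[0],np.array(c["tvec"]).ravel()
def ray(C,uv):
    K,R,t=C;d=R.T@np.linalg.inv(K)@np.array([*uv,1.]);return -R.T@t,d/np.linalg.norm(d)
def onz(C,uv,z):
    o,d=ray(C,uv);return o+d*(z-o[2])/d[2]
def tri(obs):
    A=0;b=0
    for C,uv in obs:
        o,d=ray(C,uv);P=np.eye(3)-np.outer(d,d);A=A+P;b=b+P@o
    p=np.linalg.solve(A,b);return p,[float(np.linalg.norm(proj(C,p)-uv)) for C,uv in obs]
def proj(C,p):
    K,R,t=C;q=K@(R@np.asarray(p)+t);return q[:2]/q[2]
def down(yaw): # tool x axis at yaw, tool z down
    c,s=np.cos(yaw),np.sin(yaw);return np.array([[c,s,0],[s,-c,0],[0,0,-1.]])
E
python3 - <<'E'
from h import *
T=cam("top");S=cam("side")
t=lambda u,z:print(u,z,onz(T,u,z).round(3))
t((210,273),.142);t((337,290),.1);t((359,203),.017);t((435,193),.059);t((404,250),.04);t((127,242),.107);t((240,190),.107);t((277,258),.107)
print(tri([(T,(210,273)),(S,(284,192))]))
print(proj(T,robot.get_state()["ee_pos"]),proj(S,robot.get_state()["ee_pos"]))
im=cv2.imread("pics/top0.png")
a=cv2.resize(im[180:340,110:290],None,fx=3.2,fy=3.2,interpolation=cv2.INTER_CUBIC)
b=cv2.resize(im[215:285,365:445],(224*1,196),interpolation=cv2.INTER_CUBIC)
o=np.zeros((512,800,3),np.uint8);o[:,:576]=a;o[:196,576:]=b
im=cv2.imread("pics/side0.png")
o[200:200+168,576:]=cv2.resize(im[290:374,310:422],(224,168),interpolation=cv2.INTER_CUBIC)
cv2.imwrite("pics/c0.png",o)
E
```

```text
(210, 273) 0.142 [0.482 0.356 0.142]
(337, 290) 0.1 [0.442 0.108 0.1  ]
(359, 203) 0.017 [0.635 0.048 0.017]
(435, 193) 0.059 [ 0.645 -0.113  0.059]
(404, 250) 0.04 [ 0.524 -0.044  0.04 ]
(127, 242) 0.107 [0.551 0.533 0.107]
(240, 190) 0.107 [0.653 0.302 0.107]
(277, 258) 0.107 [0.51  0.228 0.107]
(array([0.48308382, 0.35936489, 0.12735113]), [0.16788924459284557, 0.1388809977046461])
[ 49.04546525 475.60104671] [131.76859788 133.9295487 ]
```

View pics/c0.png

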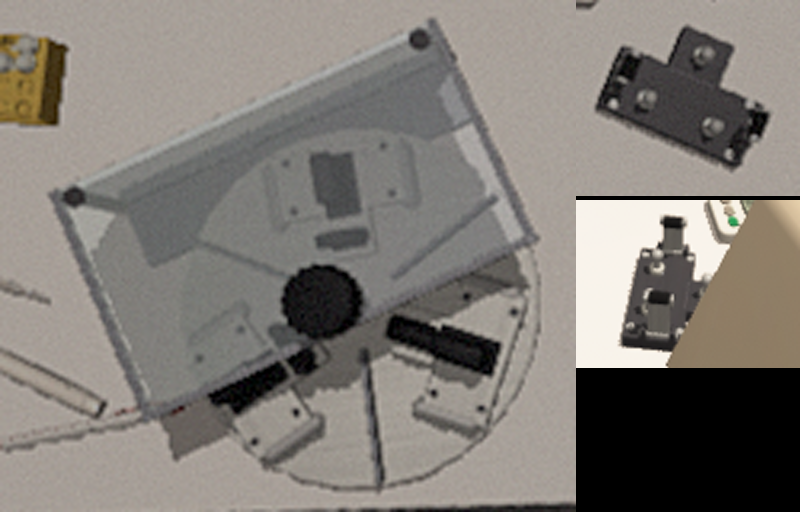

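The axis is near (0.483, 0.359) and the hood's yaw is about 24°. The triangulated knob point is 0.127 m high, against 0.132 m in the text. The rear carrier's attachment is flat and wide (mirror or frame), and the right one looks elongated (tube). I'll look with the wrist camera next.

Run:
```python
from h import *
S=cv2.imread("pics/side0.png")
def look(p,yaw,nm):
    robot.move_ptp(p,down(yaw));C=cam("wrist");im=optics.grab_frame("wrist")[:,:,::-1].copy()
    cv2.imwrite(f"pics/{nm}.png",im);np.savez(f"{nm}.npz",K=C[0],R=C[1],t=C[2]);
    print(nm,(-C[1].T@C[2]).round(3),C[1][2].round(3),robot.get_state()["time"],robot.get_state()["qpos"].round(2));return im
yaw=np.pi-.24
a=look([.47,.35,.40],yaw,"w1")
b=look([.50,-.05,.36],yaw,"w2")
c=look([.55,-.02,.36],yaw,"w3")
o=np.zeros((600,800,3),np.uint8)
o[:360,:480]=cv2.resize(a,(480,360));o[360:,:320]=cv2.resize(b,(320,240));o[:240,480:]=cv2.resize(c,(320,240))
o[360:600,400:800]=cv2.resize(S[160:268,220:400],(400,240),interpolation=cv2.INTER_CUBIC)
cv2.imwrite("pics/c1.png",o)
```

```text
w1 [0.391 0.37  0.561] [ 0.27  -0.065 -0.961] 1.7917 [-0.83  0.24  0.17  1.47 -0.04  1.44  0.67]
w2 [ 0.422 -0.03   0.521] [ 0.271 -0.065 -0.96 ] 3.3333 [-0.41  0.09  0.49  1.74 -0.04  1.32  1.42]
w3 [0.473 0.    0.521] [ 0.269 -0.066 -0.961] 3.725 [-0.42  0.2   0.48  1.63 -0.09  1.34  1.4 ]
```

View pics/c1.png

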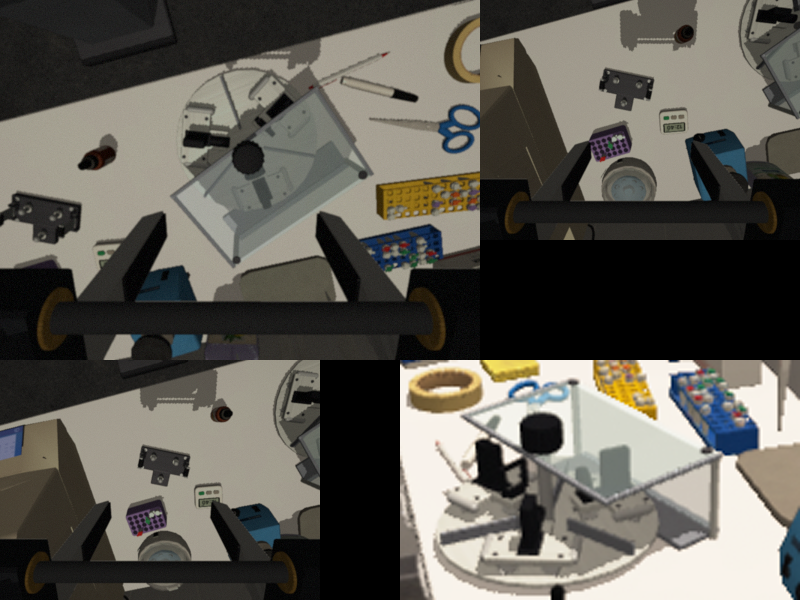

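The right carrier carries the tube. The left one seems to have a frame and the rear one a disc. I'll enlarge to confirm.

Run:
```python
import cv2,numpy as np
S=cv2.imread("pics/side0.png");W=cv2.imread("pics/w1.png")
o=np.zeros((600,800,3),np.uint8)
o[:320,:440]=cv2.resize(S[180:260,235:345],(440,320),interpolation=cv2.INTER_CUBIC)
o[320:600,:560]=cv2.resize(W[85:295,220:500][:140*2][:210],(373,280),interpolation=cv2.INTER_CUBIC)if 0 else cv2.resize(W[80:290,80:500],(560,280),interpolation=cv2.INTER_CUBIC)
o[:320,440:]=cv2.resize(W[95:255,300:480],(360,320),interpolation=cv2.INTER_CUBIC)
cv2.imwrite("pics/c2.png",o)
```

```text
(no output)
```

View pics/c2.png

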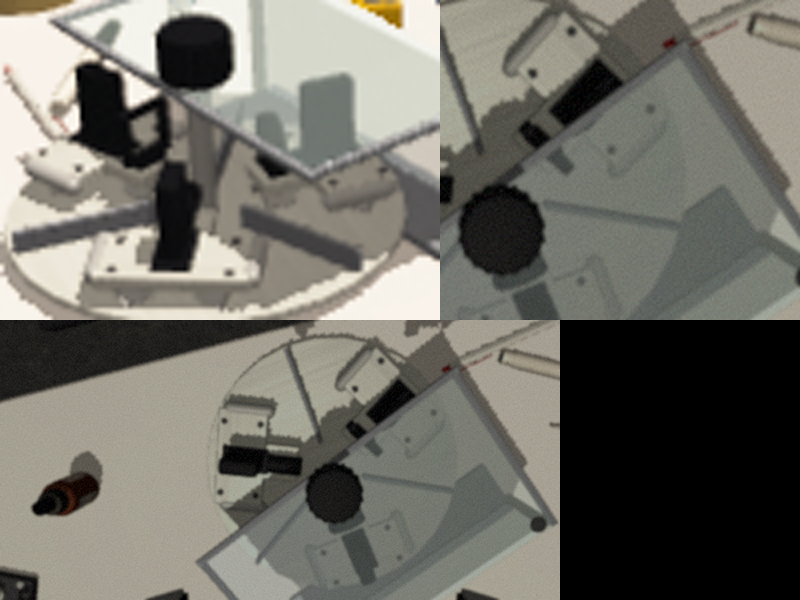

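The left carrier has an open black frame at (145,135), the right one a tube, and the rear one under the hood a disc at (270,130). So the mirror is at the rear. Next: close looks at the seat while the arm is here, then hood and divider geometry.

```bash
cat >> h.py <<'E'
def look(p,yaw,nm):
    robot.move_ptp(p,down(yaw));C=cam("wrist");im=optics.grab_frame("wrist")[:,:,::-1].copy()
    cv2.imwrite(f"pics/{nm}.png",im);np.savez(f"{nm}.npz",K=C[0],R=C[1],t=C[2]);return im
def ld(nm):
    z=np.load(nm+".npz");return z["K"],z["R"],z["t"]
E
python3 - <<'E'
from h import *
yaw=np.pi-.24
a=look([.46,-.09,.22],yaw,"s1");b=look([.48,.01,.22],yaw,"s2")
for n in("s1","s2"):print(n,proj(ld(n),(.524,-.044,.034)).round())
print(robot.get_state()["time"])
o=np.zeros((600,800,3),np.uint8)
for i,n in enumerate(("s1","s2")):
    u,v=map(int,proj(ld(n),(.524,-.044,.034)));im=cv2.imread(f"pics/{n}.png")
    x0=min(max(u-100,0),440);y0=min(max(v-130,0),220)
    print(x0,y0);o[:520,400*i:400*i+400]=cv2.resize(im[y0:y0+260,x0:x0+200],(400,520))
cv2.imwrite("pics/c3.png",o)
T=cam("top")
axis=np.array([.483,.359])
p=[onz(T,u,.107) for u in((127,242),(240,190),(277,258),(157,310))]
for i in range(4):
    d=(p[(i+1)%4]-p[i])[:2];n=np.array([-d[1],d[0]])/np.linalg.norm(d);print(np.degrees(np.arctan2(*d[::-1])),np.linalg.norm(d),n@(axis-p[i][:2]))
d=onz(T,(228.8,332.5),.032)-onz(T,(224,291),.032);print("div",np.degrees(np.arctan2(d[1],d[0])))
h=onz(T,(214.7,237.8),.09);print("handle",h,np.degrees(np.arctan2(*(h[:2]-axis)[::-1])))
E
```

```text
s1 [387. 271.]
s2 [273. 276.]
5.0667
287 141
172 146
-66.33951462943064 0.2525295604594724 -0.1324018676195762
-152.65743380524952 0.1605310652827554 -0.1285081172320553
111.90739283665181 0.26124989208771593 -0.02379057267420472
24.304641924814433 0.15221703150592047 -0.1307792092991092
div -173.6920765599235
handle [0.55665061 0.35840665 0.09      ] -0.4615790272720844
```

View pics/c3.png

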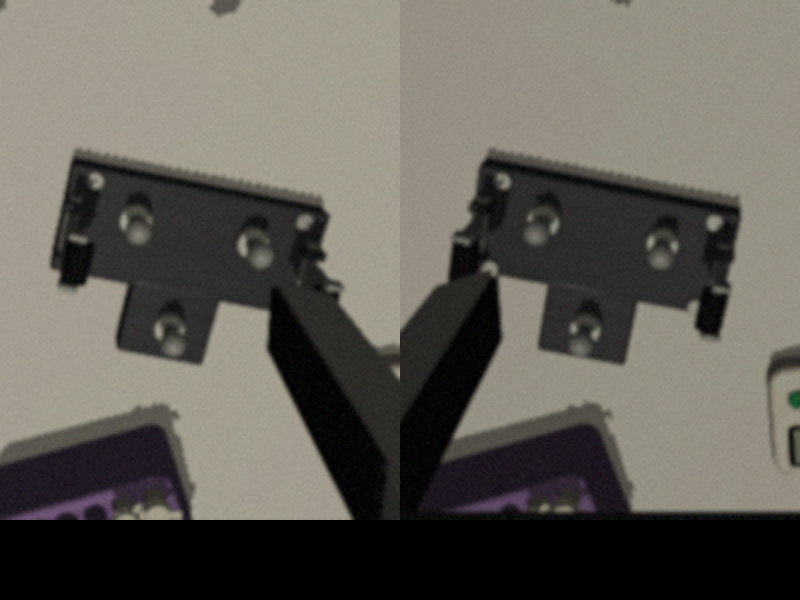

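The seat's three balls stand clear of their stems: in the s1 crop at (138,232), (261,253), (172,342), in s2 at (137,232), (260,254), (180,344). Now I'll triangulate the balls and refine the carousel angles from w1.

Run:
```python
from h import *
g={"s1":[(138,232),(261,253),(172,342)],"s2":[(137,232),(260,254),(180,344)]};off={"s1":(287,141),"s2":(172,146)}
obs=[[],[],[]]
for n in g:
    im=cv2.cvtColor(cv2.imread(f"pics/{n}.png"),cv2.COLOR_BGR2GRAY)
    for i,c in enumerate(g[n]):
        u=np.array(c)/2+off[n];x,y=(u-16).astype(int);w=cv2.resize(im[y:y+32,x:x+32],None,fx=8,fy=8,interpolation=cv2.INTER_CUBIC)
        h=cv2.HoughCircles(w,cv2.HOUGH_GRADIENT,1,20,param1=60,param2=8,minRadius=40,maxRadius=62)
        r=[] if h is None else [((q[:2]+.5)/8-.5+(x,y),q[2]/8) for q in h[0][:6]]
        r=[q for q in r if np.linalg.norm(q[0]-u)<3]
        print(n,i,u,r[0] if r else None)
        obs[i].append((ld(n),u))
P=[]
for o in obs:
    p,e=tri(o);P.append(p);print("tri",p.round(4),np.round(e,2),[onz(C,u,.034).round(4) for C,u in o])
Z=[np.mean([onz(C,u,.034) for C,u in o],0) for o in obs]
for L in(P,Z):
    # order: determine left/right; nose = idx2
    m=(L[0]+L[1])/2;d=L[2]-m;e=L[0]-L[1]
    print("d",np.linalg.norm(d[:2]),np.linalg.norm(e),"yaw nose",np.degrees(np.arctan2(d[1],d[0])),"yaw base",np.degrees(np.arctan2(e[1],e[0])), "origin",(m+ .4*d).round(4))
W=ld("w1");T=cam("top");ax=np.array([.483,.359])
def ang(a,b,z,C=W):
    p,q=onz(C,a,z),onz(C,b,z);d=(q-p)[:2];n=np.array([-d[1],d[0]])/np.linalg.norm(d)
    print(p.round(3),q.round(3),"ang",np.degrees(np.arctan2(d[1],d[0])).round(1),"axisdist",(n@(ax-p[:2])).round(4))
ang((228,260),(417.5,121),.107);ang((417.5,121),(496,230),.107)
ang((320,170),(296,98.75),.032);ang((224,291),(228.8,332.5),.032,T)
ang((316,351),(496,230),.107)
# knob from w1 and top by dark mask
for n,C,u0 in(("w1",W,(331,209)),("top0",T,(210,273))):
    im=cv2.imread(f"pics/{n}.png");x,y=u0;k=(im[y-30:y+30,x-30:x+30].max(2)<45).astype(np.uint8)
    k=cv2.morphologyEx(k,cv2.MORPH_OPEN,np.ones((9,9)))
    c=max(cv2.findContours(k,0,2)[0],key=cv2.contourArea);(cx,cy),r=cv2.minEnclosingCircle(c);u=(x-30+cx,y-30+cy);print(n,u,r,onz(C,u,.126))
```

```text
s1 0 [356. 257.] None
s1 1 [417.5 267.5] None
s1 2 [373. 312.] None
s2 0 [240.5 262. ] None
s2 1 [302. 273.] None
s2 2 [262. 318.] None
tri [ 0.504  -0.0683  0.0346] [0.19 0.19] [array([ 0.5044, -0.0683,  0.034 ]), array([ 0.504 , -0.0684,  0.034 ])]
tri [ 0.5259 -0.0173  0.037 ] [0.01 0.01] [array([ 0.5272, -0.0168,  0.034 ]), array([ 0.527 , -0.0177,  0.034 ])]
tri [ 0.5608 -0.0646  0.0346] [0.43 0.43] [array([ 0.5606, -0.0645,  0.034 ]), array([ 0.5615, -0.0648,  0.034 ])]
d 0.050704989722494875 0.055528822154809074 yaw nose -25.433271538552624 yaw base -113.27960530769063 origin [ 0.5333 -0.0515  0.0353]
d 0.05037399661342229 0.05596007276275884 yaw nose -25.707821421301418 yaw base -114.15577016841745 origin [ 0.5338 -0.0516  0.034 ]
[0.517 0.228 0.107] [0.416 0.468 0.107] ang 112.8 axisdist -0.0197
[0.416 0.468 0.107] [0.554 0.535 0.107] ang 25.5 axisdist -0.1278
[0.45  0.354 0.032] [0.359 0.346 0.032] ang -174.9 axisdist -0.002
[0.446 0.352 0.032] [0.356 0.342 0.032] ang -173.7 axisdist -0.0032
[0.657 0.299 0.107] [0.554 0.535 0.107] ang 113.5 axisdist 0.1351
w1 (330.5, 209.5) 22.770694732666016 [0.48266939 0.35782853 0.126     ]
top0 (210.0, 274.0) 12.206655502319336 [0.48083037 0.35975223 0.126     ]
```

Checks hold: ball spacing is 50.5 and 56 mm (text 50 and 56) at z about 0.035, and the hood's front edge is 19.7 mm from the axis (text 20). Seat: origin (0.5336, -0.0516), yaw about -25°. Carousel: axis (0.482, 0.3585), yaw about 23°. The mirror must turn by about -163°.

Run:
```python
from h import *
ax=[.482,.3585]
y0=np.pi-.24
q0=kin.ik([*ax,.25],down(y0));q1=kin.ik([*ax,.25],down(y0+.5));print(q0.round(2),q1.round(2))
ys=y0+1.42+q0[6]
for k in range(3):
    q=kin.ik([*ax,.25],down(ys));print(ys,q if q is None else q.round(3))
    if q is not None: break
    ys+=.1
robot.goto_joints(q);robot.move_linear([*ax,.132],.12)
robot.gripper_to(.04);s=robot.get_state();print(s["opening"],s["grasp_force"],s["force"].round(1),s["ee_pos"],s["qpos"].round(3))
q=np.array(s["qpos"])
n=6
for i in range(n):
    q[6]+=np.radians(162.7)/n
    robot.goto_joints(q);s=robot.get_state();print(s["time"],s["force"].round(1),s["moment"].round(2),s["ee_pos"].round(4),s["grasp_force"])
    if np.linalg.norm(s["force"])>50:break
robot.gripper_to(.094);robot.move_linear([*ax,.25],.2)
robot.move_ptp([.43,.34,.42],down(y0));look([.43,.34,.42],y0,"w4")
cv2.imwrite("pics/top4.png",optics.grab_frame("top")[:,:,::-1]);cv2.imwrite("pics/side4.png",optics.grab_frame("side")[:,:,::-1]);print(robot.get_state()["time"])
a=cv2.imread("pics/w4.png");b=cv2.imread("pics/side4.png")
o=np.zeros((600,800,3),np.uint8);o[:480,:640]=a;o[440:600,580:800]=cv2.resize(b[180:260,235:345],(220,160));cv2.imwrite("pics/c4.png",o)
```

```text
[-0.89  0.36  0.25  1.66 -0.1   1.14  0.72] [-0.84  0.35  0.19  1.65 -0.07  1.14  1.2 ]
5.04194610284934 [-6.910e-01  3.510e-01  1.000e-03  1.648e+00 -0.000e+00  1.142e+00
  2.781e+00]
0.043699852648247675 29.99866873025894 [-3.5 -2.7  4.3] [0.48127137 0.35826147 0.13192325] [-6.890e-01  4.740e-01 -3.000e-03  1.758e+00  1.000e-03  9.110e-01
  2.779e+00]Traceback (most recent call last):
  File "<stdin>", line 16, in <module>
host.PlanningError: the arm cannot take that pose within its joint ranges
```

A larger tool yaw means a larger q7, so I turn q7 down instead, from 2.78 to about -0.06. The knob is already gripped.

Run:
```python
from h import *
ax=[.482,.3585];y0=np.pi-.24
q=np.array(robot.get_state()["qpos"]);n=6
for i in range(n):
    q[6]-=np.radians(162.7)/n
    robot.goto_joints(q);s=robot.get_state();print(round(s["time"],2),s["force"].round(1),s["ee_pos"].round(4),round(s["grasp_force"]))
    if np.linalg.norm(s["force"])>50:break
robot.gripper_to(.094);robot.move_linear([*ax,.25],.2)
look([.43,.34,.42],y0,"w4")
cv2.imwrite("pics/top4.png",optics.grab_frame("top")[:,:,::-1]);cv2.imwrite("pics/side4.png",optics.grab_frame("side")[:,:,::-1]);print(robot.get_state()["time"])
a=cv2.imread("pics/w4.png");b=cv2.imread("pics/side4.png")
o=np.zeros((600,800,3),np.uint8);o[:480,:640]=a;o[440:600,580:800]=cv2.resize(b[180:260,235:345],(220,160));cv2.imwrite("pics/c4.png",o)
```

```text
8.93 [ 3.7  0.4 -1.4] [0.4815 0.3582 0.1319] 30
9.47 [ 5.9  0.6 -3.4] [0.4817 0.3582 0.1319] 30
10.01 [ 5.5 -0.4 -2.9] [0.4818 0.358  0.1319] 30
10.55 [ 5.5 -1.7 -2.5] [0.4819 0.3578 0.1319] 30
11.09 [ 3.7 -3.8 -1.6] [0.4819 0.3576 0.132 ] 30
11.63 [ 1.7 -6.2 -0.6] [0.4817 0.3574 0.1319] 30
14.175
```

View pics/c4.png

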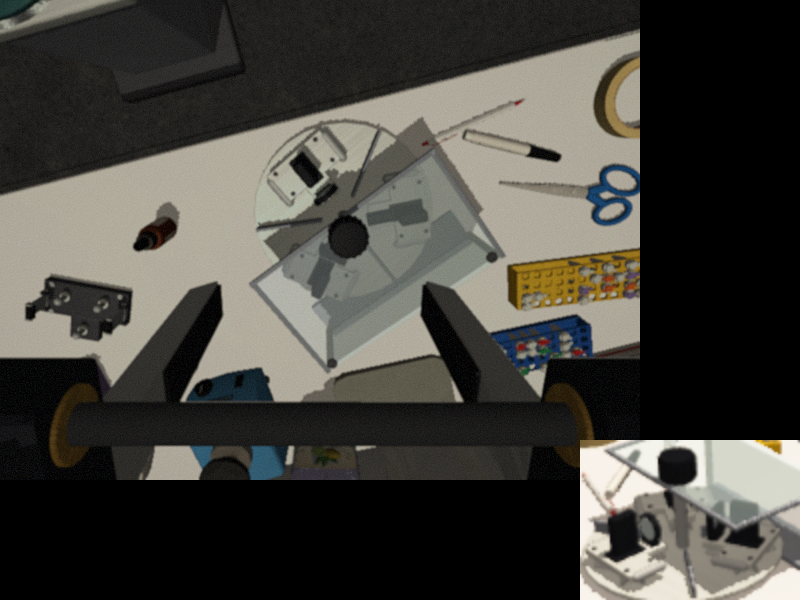

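The turn worked: the side inset shows the round disc on the front carrier, and in the wrist view its handle is at (304,168) with the disc at (325,190). Next I'll measure the handle from two closer wrist positions.

Run:
```python
from h import *
y0=np.pi-.24
look([.37,.36,.28],y0,"h1");look([.37,.27,.28],y0,"h2")
c=np.radians(23);f=np.array([.482,.3585])-.083*np.array([np.cos(c),np.sin(c)]);print("exp grip",f)
o=np.zeros((600,800,3),np.uint8)
for i,n in enumerate(("h1","h2")):
    u,v=map(int,proj(ld(n),(*f,.08)));im=cv2.imread(f"pics/{n}.png");x,y=u-65,v-85;print(n,x,y,u,v)
    p=im[max(y,0):y+170,max(x,0):x+130];o[:p.shape[0]*3,400*i:400*i+p.shape[1]*3]=cv2.resize(p,None,fx=3,fy=3,interpolation=cv2.INTER_CUBIC)
cv2.imwrite("pics/c5.png",o);print(robot.get_state()["time"])
```

```text
exp grip [0.4055981  0.32606932]
h1 229 172 294 257
h2 325 149 390 234
15.3833
```

View pics/c5.png

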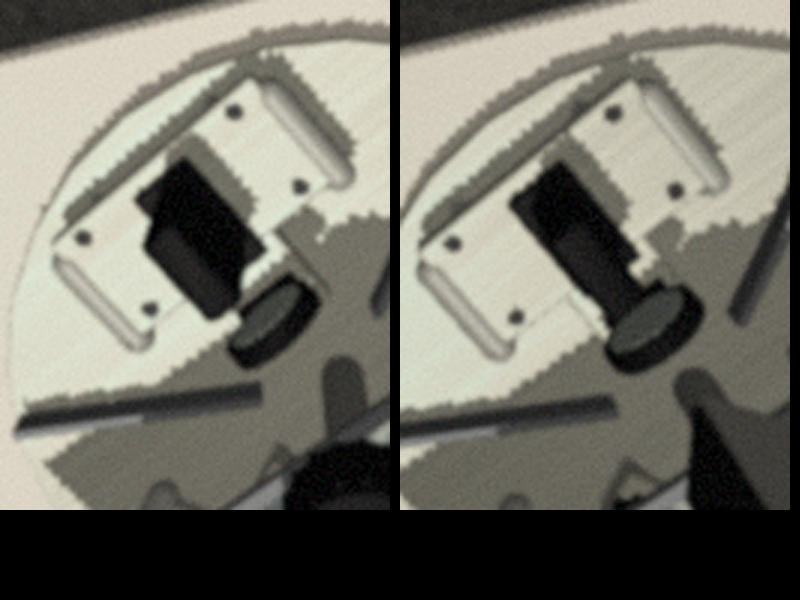

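The close views show the mirror carrier at the front. Its plate screws in h1 are (83,237), (233,112), (300,187), (150,308), and in h2 minus 400 (53,243), (214,113), (276,190), (116,317). The lit handle top is near (192,264) in h1 and (197,262) in h2. I'll triangulate these.

Run:
```python
from h import *
A=np.array([(83,237),(233,112),(300,187),(150,308),(192,264)])/3+(229,172)
B=np.array([(53,243),(214,113),(276,190),(116,317),(197,262)])/3+(325,149)
def ref(n,u): # darkest-blob centroid
    g=cv2.cvtColor(cv2.imread(f"pics/{n}.png"),cv2.COLOR_BGR2GRAY).astype(float);x,y=np.round(u).astype(int)
    w=g[y-4:y+5,x-4:x+5];w=np.clip(np.median(w)-25-w,0,None);Y,X=np.mgrid[y-4:y+5,x-4:x+5];return np.array([(X*w).sum(),(Y*w).sum()])/w.sum()
P=[]
for i in range(5):
    a,b=(A[i],B[i]) if i==4 else (ref("h1",A[i]),ref("h2",B[i]))
    p,e=tri([(ld("h1"),a),(ld("h2"),b)]);P.append(p);z=.091 if i==4 else .038
    print(p.round(4),np.round(e,2),onz(ld("h1"),a,z).round(4),onz(ld("h2"),b,z).round(4),(a-A[i]).round(1))
P=np.array(P)
for a,b in((0,1),(3,2),(0,3),(1,2)):
    d=P[b]-P[a];print(np.linalg.norm(d),np.degrees(np.arctan2(d[1],d[0])))
m=P[:4].mean(0);h=m[:2]-[.482,.3585];print(m,np.degrees(np.arctan2(h[1],h[0])),np.linalg.norm(h))
```

```text
[0.402  0.2843 0.0395] [0.01 0.01] [0.4025 0.284  0.038 ] [0.4024 0.2843 0.038 ] [-0.4 -0.1]
[0.3718 0.3451 0.0394] [0.08 0.08] [0.3722 0.345  0.038 ] [0.372  0.3453 0.038 ] [-0.1 -0.4]
[0.4023 0.3604 0.0389] [0.03 0.03] [0.4025 0.3604 0.038 ] [0.4025 0.3606 0.038 ] [-0.3 -0.4]
[0.4328 0.2995 0.0387] [0.02 0.02] [0.433  0.2994 0.038 ] [0.433  0.2995 0.038 ] [-0.3 -0.1]
[0.4053 0.3255 0.0873] [0.03 0.03] [0.4041 0.3261 0.091 ] [0.4041 0.3251 0.091 ] [0. 0.]
0.06792080329013893 116.43558355788178
0.06813879335441338 116.58322153342255
0.034288348878827375 26.293509231272523
0.03410679047481532 26.658341808953278
[0.40221934 0.32235807 0.03910916] -155.6287037672117 0.08758534236642979
```

The four screws form a 68 × 34 mm rectangle, level at z = 0.039 (text 0.038) and 87.6 mm from the axis (88 expected). Carrier yaw is 26.5°, and the handle top is at (0.405, 0.3255) at about 0.087–0.091. Grasp and lift.

Run:
```python
from h import *
c=np.radians(26.5);g=np.array([.40222+.005*np.cos(c),.32236+.005*np.sin(c)])
yp=np.radians(-24.8)
G=down(c+np.pi)
pl=np.array([.5336,-.0516])-.008*np.array([np.cos(yp),np.sin(yp)]);D=down(yp+np.pi)
print(g,pl,kin.ik([*pl,.2],D))
robot.move_ptp([*g,.20],G);robot.move_linear([*g,.076],.1)
robot.gripper_to(.008);s=robot.get_state();print(s["opening"],s["grasp_force"],s["force"].round(1),s["ee_pos"])
assert s["opening"]>.011
robot.move_linear([*g,.12],.06);robot.move_linear([*g,.26],.15);s=robot.get_state();print(s["opening"],s["force"].round(1),s["moment"].round(2))
robot.move_ptp([*pl,.20],D)
s=robot.get_state();print(s["time"],s["ee_pos"],s["qpos"].round(2))
C=cam("wrist");cv2.imwrite("pics/w6.png",optics.grab_frame("wrist")[:,:,::-1])
t=optics.grab_frame("top")[:,:,::-1];sd=optics.grab_frame("side")[:,:,::-1];cv2.imwrite("pics/top6.png",t);cv2.imwrite("pics/side6.png",sd)
o=np.zeros((600,800,3),np.uint8);o[:300,:400]=cv2.resize(cv2.imread("pics/w6.png"),(400,300));o[:300,400:]=cv2.resize(t,(400,300));o[300:,:]=cv2.resize(sd[150:390,230:550],(400,300)) if 0 else 0
o[300:,:400]=cv2.resize(sd[190:370,220:460],(400,300));o[300:,400:]=cv2.resize(t[150:330,300:540],(400,300));cv2.imwrite("pics/c6.png",o)
```

```text
[0.40669467 0.32459099] [ 0.52633778 -0.04824438] [-0.17115589  0.2755092   0.24172084  1.88601608 -0.07801607  0.98909351
  1.2426623 ]
0.013751881854862723 29.999130964279175 [-0.3 -0.3  1. ] [0.40670937 0.32458924 0.075995  ]
0.013900920211355788 [-0.1  0.  -2.4] [ 0.07 -0.    0.01]
22.0833 [ 0.5265753  -0.046633    0.20013141] [-0.16  0.27  0.22  1.89 -0.07  0.99  1.24]
```

View pics/c6.png

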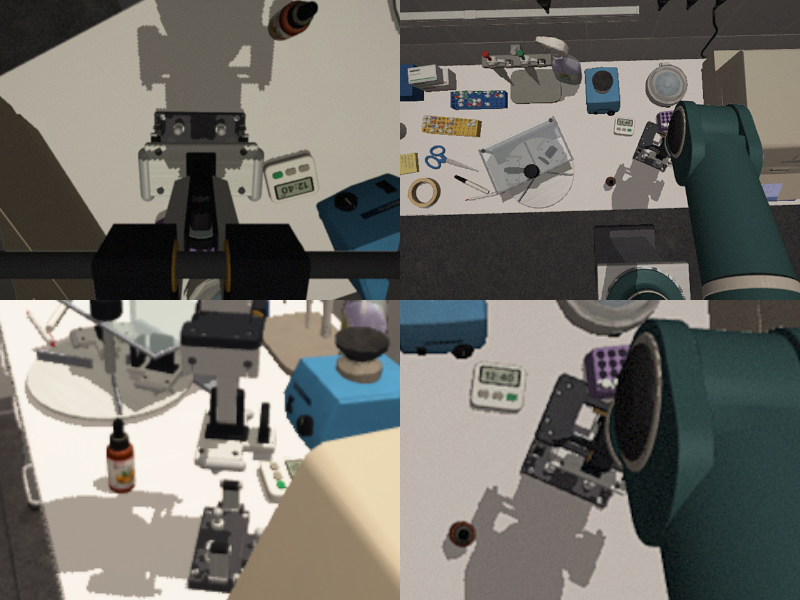

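The carrier is held (-2.4 N, opening 13.9 mm) and points along the seat. In the wrist view it is centred over the seat at column 200 of 400. Nothing else has moved. Now press it in.

Run:
```python
from h import *
yp=np.radians(-24.8);pl=np.array([.5336,-.0516])-.008*np.array([np.cos(yp),np.sin(yp)]);D=down(yp+np.pi)
robot.move_linear([*pl,.115],.08,frame=D)
for z in(.108,.104,.101,.098,.095,.0925,.0905,.0895):
    robot.move_linear([*pl,z],.03);s=robot.get_state();print(z,s["ee_pos"].round(4),s["force"].round(1),s["moment"].round(2),s["opening"].round(4),s["time"])
    if np.linalg.norm(s["force"])>60:break
```

```text
Traceback (most recent call last):
AttributeError: 'float' object has no attribute 'round'
```

Run:
```python
from h import *
yp=np.radians(-24.8);pl=np.array([.5336,-.0516])-.008*np.array([np.cos(yp),np.sin(yp)])
for z in(.104,.101,.098,.095,.0925,.0905,.0895):
    robot.move_linear([*pl,z],.03);s=robot.get_state();print(z,s["ee_pos"].round(4),s["force"].round(1),s["moment"].round(2),round(s["opening"],4),s["time"])
    if np.linalg.norm(s["force"])>60:break
```

```text
0.104 [ 0.5269 -0.0484  0.1043] [ 0.6 -1.5  3.4] [-0.22 -0.22 -0.03] 0.0138 24.1167
0.101 [ 0.5266 -0.0484  0.1011] [ 1.8 -0.4  0.8] [-0.33 -0.52 -0.04] 0.0138 24.3667
0.098 [ 0.526  -0.0482  0.0977] [ 0.7 -0.4 -3.8] [-0.2  -0.37 -0.01] 0.014 24.6167
0.095 [ 0.5257 -0.0482  0.0944] [ 0.8 -0.1 -9.7] [-0.11 -0.21 -0.06] 0.014 24.8667
0.0925 [ 0.5258 -0.0482  0.0919] [  0.5  -0.1 -14.1] [-0.11 -0.22 -0.08] 0.0134 25.1167
0.0905 [ 0.526  -0.0483  0.0903] [ -0.9  -0.6 -10.1] [-0.24  0.21 -0.25] 0.0135 25.3667
0.0895 [ 0.5263 -0.0483  0.09  ] [-6.1 -1.   3.4] [-0.22  1.51 -0.25] 0.0135 25.6167
```

The rollers pull it home (-14 N), and hard contact comes at z = 0.0900–0.0905, as expected. Release, back off, and check from two wrist views.

Run:
```python
from h import *
s=robot.get_state();p=s["ee_pos"]
robot.gripper_to(.06);robot.pause(.3);robot.move_linear([p[0],p[1],.2],.1);y0=np.pi-.24
look([.43,-.10,.25],y0,"f1");look([.45,.02,.25],y0,"f2")
sd=optics.grab_frame("side")[:,:,::-1];s=robot.get_state();print(s["time"],s["opening"],s["force"])
o=np.zeros((600,800,3),np.uint8)
for i,n in enumerate(("f1","f2")):
    u,v=map(int,proj(ld(n),(.53,-.05,.05)));im=cv2.imread(f"pics/{n}.png");x,y=u-65,v-70;print(n,x,y)
    q=im[y:y+133,x:x+133];o[:q.shape[0]*3,400*i:400*i+q.shape[1]*3]=cv2.resize(q,None,fx=3,fy=3,interpolation=cv2.INTER_CUBIC)
o[400:,:267]=cv2.resize(sd[270:390,300:460],(267,200));o[400:,267:534]=cv2.resize(sd[170:290,220:380],(267,200))
cv2.imwrite("pics/c7.png",o)
```

```text
29.2917 0.05957893671956239 [ 0.8910654  -0.52281609 -0.819743  ]
f1 332 231
f2 204 240
```

View pics/c7.png

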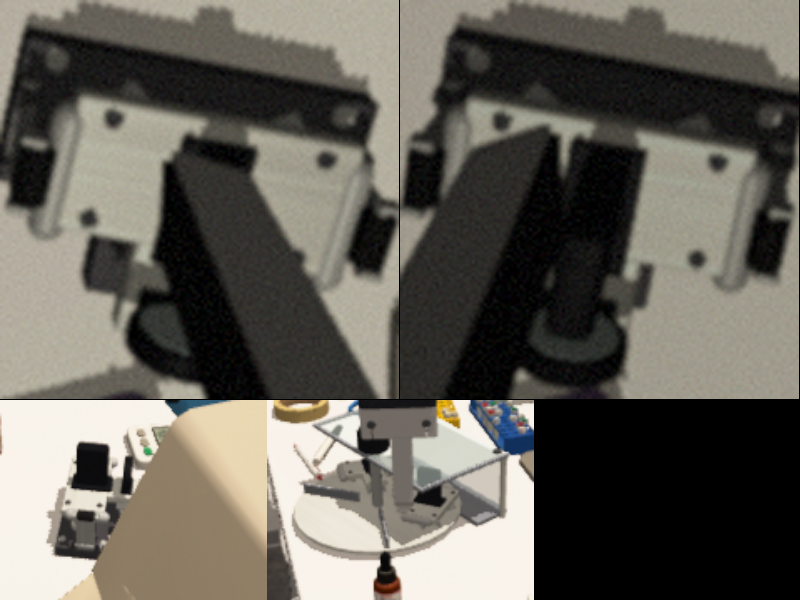

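Both rollers are over the side bars and the nose is over the single ball. Next a numeric check of height and level from the four screws, using unobstructed views.

Run:
```python
from h import *
y0=np.pi-.24
V={n:look(p,y0,n) for n,p in(("l1",[.51,-.13,.25]),("l2",[.51,.03,.25]))}
yp=np.radians(-24.8);R=np.array([[np.cos(yp),-np.sin(yp)],[np.sin(yp),np.cos(yp)]])
def ref(n,u):
    g=cv2.cvtColor(V[n],cv2.COLOR_BGR2GRAY).astype(float)
    for _ in range(3):
        x,y=np.round(u).astype(int);w=g[y-4:y+5,x-4:x+5];w=np.clip(np.median(w)-25-w,0,None);Y,X=np.mgrid[y-4:y+5,x-4:x+5];u=np.array([(X*w).sum(),(Y*w).sum()])/max(w.sum(),1e-9)
    return u
P=[];L=[]
for x,y in((-30,34),(-30,-34),(4,34),(4,-34)):
    e=np.array([*(np.array([.5336,-.0516])+R@np.array([x,y])/1e3),.0525]);o=[]
    for n in V:
        u0=proj(ld(n),e);u=ref(n,u0);o.append((ld(n),u));print(n,u0.round(1),(u-u0).round(1),end=" ")
    p,r=tri(o);P.append(p);L.append((x,y));print(p.round(4),np.round(r,2),((p-e)*1e3).round(1))
P=np.array(P);A=np.c_[np.array(L)/1e3,np.ones(4)];print("plane tilt deg x,y, z",np.degrees(np.linalg.lstsq(A,P[:,2],rcond=None)[0][:2]),P[:,2].mean())
print(robot.get_state()["time"])
```

```text
l1 [459.9 193.7] [0.4 0.4] l2 [282.4 235.5] [0.2 0.5] [ 0.5209 -0.008   0.053 ] [0.04 0.03] [0.3 0.2 0.5]
l1 [384.3 178.9] [ 0.3 -0.5] l2 [207.3 221.3] [ 0.  -0.3] [ 0.4917 -0.0696  0.053 ] [0.07 0.07] [-0.4  0.3  0.5]
l1 [449.2 230.6] [0.2 0.4] l2 [276.2 270.2] [-0.2  0.5] [ 0.5517 -0.0225  0.0533] [0.02 0.02] [ 0.2 -0.1  0.8]
l1 [375.4 216.5] [ 0.1 -0.3] l2 [202.9 256.7] [-0.2 -0.1] [ 0.5226 -0.0841  0.0531] [0.03 0.03] [-0.4  0.1  0.6]
plane tilt deg x,y, z [0.36147562 0.09419198] 0.05311418879305419
30.7667
```

The carrier is home: every screw is within 0.8 mm of its expected place and the tilt is under 0.4°. The gripper is clear of everything, so I'm handing it in.

```bash
python3 -c "
from rig import robot, optics, kin
print(robot.sign_off())"
```

```text
the job is handed in; nothing more can be done
None
```

The mirror carrier is home and level on the kinematic seat with both rollers over its side bars, the gripper has let go, the other two carriers are still in the carousel, and the job was handed in at about 31 s of the 64 s allowed.

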